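Sweep the loose thumb nuts into the corral

TASK

Clear the optical table: with the fingertips, sweep the three loose brass thumb nuts across the table top into the three-sided aluminium corral, through its open mouth, until each lies flat and wholly inside it. Only push them, never pick them up or tip them, and leave the black post and everything else on the table where it is.

Things in the scene. Friction and masses are not known exactly. Their poses are not given: they have to be found in the camera images.
- corral: Three-sided fence of bright aluminium bar fixed to the table, with a flat blue floor level with the table (no step to cross). Inside 150 mm wide and 110 mm deep; bars 10 mm thick and 22 mm high. Origin: at table height in the middle of the open mouth line. Its y axis points from the mouth straight into the corral, its x axis runs along the mouth (inside from -75 to +75 mm), z is up. At yaw 0 its axes agree with the world's.
- nut_a_mid (a point): Loose round brass thumb nut, diameter 32 mm (knurl included), 18 mm high, about 100 g, lying flat on the table. The point is its centre, 9 mm above the table when flat; z along its axis.
- nut_b_mid (a point): Loose round brass thumb nut, diameter 32 mm (knurl included), 18 mm high, about 100 g, lying flat on the table. The point is its centre, 9 mm above the table when flat; z along its axis.
- nut_c_mid (a point): Loose round brass thumb nut, diameter 32 mm (knurl included), 18 mm high, about 100 g, lying flat on the table. The point is its centre, 9 mm above the table when flat; z along its axis.
- pedestal: Bystander among the nuts: loose black upright post, foot diameter 32 mm, 45 mm high with a steel top, about 150 g. Origin: centre of its underside.
- bottle: Bystander: small amber bottle, diameter 48 mm, 95 mm high, standing. Origin: centre of its underside.
- jar: Bystander: low white plastic jar with blue cap, diameter 60 mm, 55 mm high. Origin: centre of its underside.
- lens_mount: Bystander: black round lens mount on a steel post and a base plate 60 x 50 mm, 100 mm high. Origin: centre of its underside.
- screwdriver: Bystander: screwdriver with orange handle, lying flat, about 200 mm long along its own x. Origin: near mid-length, at the table.
- wrench: Bystander: steel wrench lying flat along its own x, about 170 mm long. Origin: near mid-length, at the table.
- meter: Bystander: grey hand-held meter lying flat, 150 mm (own x) x 75 mm x 36 mm high. Origin: centre of its underside.

How it is judged:
By the outcome, as a careful person would: the job done as asked, in the order asked, and still so for the second after the job is handed in, with the robot touching nothing.
It also fails if it takes over 72 s, if anything falls off the work surface, if the arm or the gripper's body presses on something with over 40 N, if the wrist force passes 120 N, or if a joint passes its speed limit or range.

ROBOT

A 7-joint arm with a two-finger parallel gripper is mounted at the origin on the work surface. World frame = base frame: x ahead of the robot, y to its left, z up, the work surface at z = 0. Lengths are in m, angles in rad, forces in N, time in s.
With the tool pointing down it reaches from about 0.425 to 1.025 m from the base axis. Payload 9.4 kg.
Tool frame: the origin (TCP) lies on the front face of the gripper's body, between the roots of the fingers; the fingertips stand 84 mm ahead of it and the grasp point (between the pads) lies 65 mm ahead of it (manip.nose_length is the distance from the TCP to the fingertips, in m); z points along the fingers, y is the direction in which the jaws open and shut (so a half turn about z gives the same grasp; the last joint's range is limited). The gripper opens to 93 mm and grips with 3 to 60 N. Pads are 15 mm wide; open, the fingers measure 128 mm over their backs; the gripper's body (75 mm by 188 mm) begins 65 mm behind the grasp point.
Start: joints at [1.078, 0.599, -0.003, 1.599, 0.002, 0.943, -0.08], TCP at [0.293, -0.663, 0.303] pointing down, gripper open.
Joint ranges: [-2.57, 2.57], [-0.35, 1.97], [-1.29, 1.29], [0.11, 2.56], [-1.05, 4.19], [0.11, 1.86], [-2.63, 2.63]. Speed limits (rad/s): [2.22, 2.22, 3.01, 3.01, 3.14, 3.14, 3.14].

INTERFACE

Orientations are given as a rotation vector (axis times angle).
In Python, from plant import manip gives the robot as it stands. The module is installed in compiled form; this text tells all that it offers. Calls block until the motion is done:
- manip.move_to(position, orientation): joint-space move of the TCP to a pose.
- manip.servo_line(position, rate=0.15, ori=None): straight line of the TCP; ori=None keeps the orientation; rate is the mean speed in m/s.
- manip.move_joints(angles): joint-space move.
- manip.gripper_to(opening, force=None): finger opening in m; force is the grip in N (None keeps the last); returns when the fingers have stopped.
- manip.pause(seconds).
- manip.ik(position, orientation): joint angles nearest the present ones, or None.
- manip.camera(name): name is "scene" or "top" or "wrist"; returns a dict with "color" (384x512x3 uint8, red, green, blue), "fx", "fy", "cx", "cy" (pixels), "xyz" and "attitude" of the camera in the world. Camera axes: x right, y down, z forward; pixel columns grow to the right and rows downward; lengths in m; the calibration is good to about 2 mm. A picture is of the moment at which its call begins. There is no depth.
A pose or a line that the arm cannot do raises manip.MotionError and nothing moves.
- manip.job_done(): hands the job in, once; it reports no verdict.
Trained networks look in a picture, given as the dict that the camera call returned (one of the last four; its "shot" number tells which), for a name from the list of things; names that differ only in an ending like _2 or _b are one class to them, and where a whole thing is asked for, a point or a joint stands for the part that bears it (a point fixed in the world has none). Each returns a list of dicts, best first, with "confidence" (0 to 1); they miss things now and then, are a little off and sometimes report something else, mostly with a low value. They report only what shows in the picture. A call takes as long as a camera call.
- manip.trace(picture, target): "pixels" (384x512 bool, what is visible of it) and "bbox" ([left, top, right, bottom] in pixels, round what is visible of it).
Readings, each from a call of its own:
- manip.current_time_s(): time.
- manip.current_qpos(): joint angles.
- manip.current_joint_vel(): joint speeds.
- manip.current_effort(): joint torques, N m.
- manip.current_ee_pos(): TCP position.
- manip.current_tcp_rot(): TCP orientation.
- manip.current_contact_force(): force on the tool from outside, world axes, zero at the start.
- manip.current_ft_torque(): the same for the moment, N m.
- manip.current_width(): finger opening in m.
Only numpy, scipy, OpenCV 4.12 (cv2) and the standard library are available. Lean on these libraries where they do the work, as an engineer would, in place of code of your own. Each camera call takes 0.05 s, during which the arm holds its last target.

## Working session

There is one attempt and no reset: what is moved stays moved. The work goes in short steps, each a Python script; the robot and the scene stay as the last script left them, time stands still between calls to the robot, and variables do not carry over. Pictures are saved under pics/ and viewed, and the job is handed in when it is done.

```bash
mkdir -p pics; cat > h.py <<'E'
import numpy as np, cv2
from scipy.spatial.transform import Rotation as R
from plant import manip
def save(p,n): cv2.imwrite('pics/'+n,cv2.cvtColor(p['color'],cv2.COLOR_RGB2BGR))
def rot(p):
    a=np.array(p['attitude'],float)
    return a if a.shape==(3,3) else R.from_rotvec(a).as_matrix() if a.size==3 else R.from_quat(a).as_matrix()
def ray(p,u,v,z):
    d=rot(p)@np.array([(u-p['cx'])/p['fx'],(v-p['cy'])/p['fy'],1]); o=np.array(p['xyz'])
    return o+d*(z-o[2])/d[2]
def proj(p,X):
    c=rot(p).T@(np.array(X)-np.array(p['xyz'])); return c[0]/c[2]*p['fx']+p['cx'],c[1]/c[2]*p['fy']+p['cy']
E
python3 - <<'E'
from h import *
for n in ['top','scene']:
    p=manip.camera(n); save(p,n+'0.png'); print(n,p['xyz'],p['attitude'],p['fx'],p['cx'],p['cy'])
    for t in ['nut_a_mid','pedestal','corral','bottle','jar','lens_mount','screwdriver','wrench','meter']:
        for d in manip.trace(p,t):
            m=d['pixels']; v,u=np.nonzero(m)
            if len(u)==0: continue
            print(t,round(d['confidence'],2),d['bbox'],len(u),u.mean().round(1),v.mean().round(1),ray(p,u.mean(),v.mean(),0.015).round(3))
print(manip.current_time_s(),manip.current_tcp_rot(),manip.current_ee_pos(),manip.current_width())
E
```

```text
top [0.46353913 0.01027338 1.69413585] [-2.22056097  2.17324364 -0.08915823] 465.09175404246236 258.33735009359 187.09870615250244
nut_a_mid 0.59 [283.0, 187.1, 290.8, 198.2] 42 286.8 190.9 [ 0.56  -0.121  0.015]
corral 0.89 [184.2, 171.3, 219.8, 217.9] 1579 202.4 192.7 [0.547 0.184 0.015]
bottle 0.53 [335.9, 144.9, 354.7, 162.8] 181 346.5 152.9 [ 0.704 -0.336  0.015]
bottle 0.28 [120.3, 158.7, 138.4, 207.4] 296 129.3 183.3 [0.575 0.448 0.015]
jar 0.77 [125.7, 226.1, 142.1, 243.3] 241 132.4 236.1 [0.386 0.429 0.015]
jar 0.43 [191.3, 127.2, 208.6, 143.0] 228 198.2 135.0 [0.757 0.205 0.015]
lens_mount 0.56 [190.9, 127.2, 206.8, 142.9] 229 198.0 135.1 [0.756 0.206 0.015]
screwdriver 0.73 [248.1, 125.1, 301.4, 135.2] 210 285.1 131.1 [ 0.779 -0.111  0.015]
screwdriver 0.54 [364.8, 201.5, 395.5, 241.0] 890 379.4 219.6 [ 0.463 -0.458  0.015]
wrench 0.82 [118.0, 161.2, 136.6, 205.8] 220 128.5 180.6 [0.585 0.451 0.015]
meter 0.64 [366.9, 201.7, 395.8, 241.9] 910 379.1 219.3 [ 0.465 -0.457  0.015]
scene [ 1.45213147 -0.43943168  0.79364928] [-1.94558461 -1.24585841  0.57379907] 411.85991454250
[... 565 characters left out ...]
.5 131.7 [0.371 0.443 0.015]
lens_mount 0.63 [339.6, 185.6, 361.7, 222.6] 436 350.7 204.2 [0.738 0.227 0.015]
lens_mount 0.62 [206.2, 210.6, 221.7, 231.8] 186 213.3 221.3 [ 0.643 -0.169  0.015]
screwdriver 0.82 [231.8, 240.0, 288.9, 258.4] 401 252.5 248.7 [ 0.782 -0.113  0.015]
wrench 0.65 [355.4, 152.0, 402.7, 176.8] 193 379.5 163.7 [0.601 0.443 0.015]
meter 0.62 [71.5, 190.4, 119.6, 233.3] 1266 96.7 210.7 [ 0.467 -0.455  0.015]
meter 0.62 [216.2, 194.3, 227.8, 205.2] 85 218.7 201.7 [ 0.569 -0.124  0.015]
meter 0.58 [275.9, 154.7, 338.3, 195.3] 1466 305.7 174.8 [0.556 0.181 0.015]
1.0 [ 3.07390350e+00  6.48472191e-01 -5.14937583e-05] [ 0.29284339 -0.66323193  0.30273839] 0.09320945891230009
```

```bash
python3 - <<'E'
import cv2
a=cv2.imread('pics/top0.png')[110:260,170:320]; cv2.imwrite('pics/top0z.png',cv2.resize(a,(600,600),interpolation=cv2.INTER_CUBIC))
a=cv2.imread('pics/scene0.png')[140:270,150:350]; cv2.imwrite('pics/scene0z.png',cv2.resize(a,(800,520),interpolation=cv2.INTER_CUBIC))
E
```

```text
(no output)
```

View pics/top0.png

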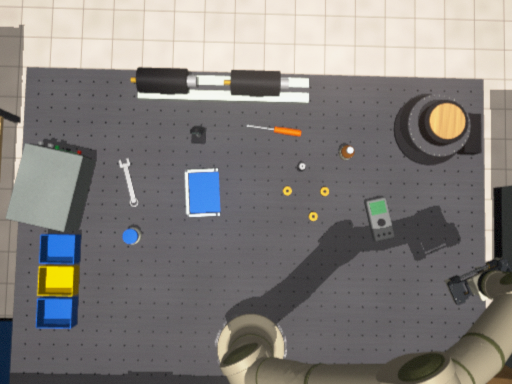

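View pics/top0z.png

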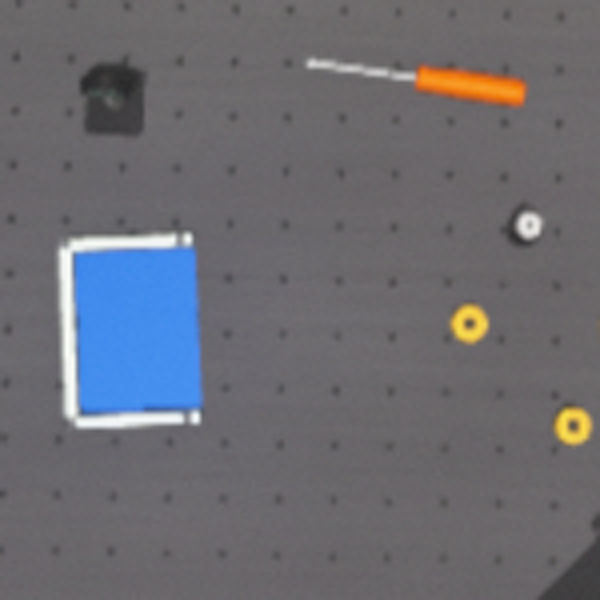

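View pics/scene0z.png

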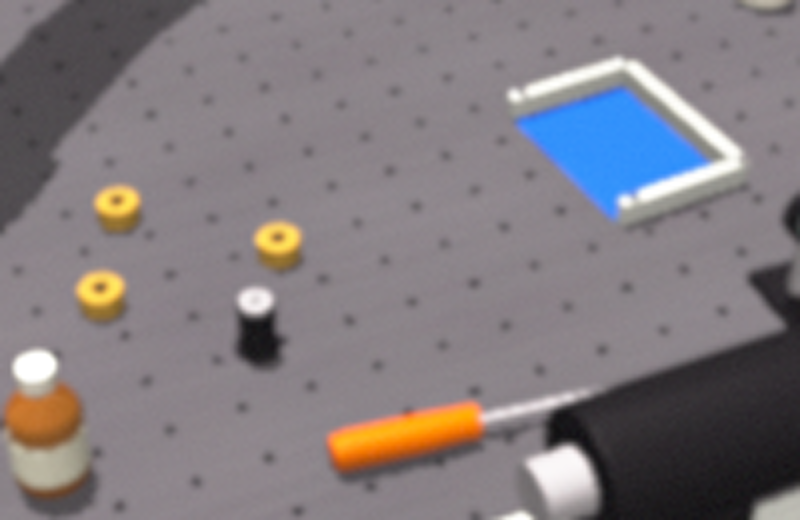

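The top view shows three brass nuts at (287,191), (325,191) and (313,216), and the post at (302,167). The corral's blue floor spans about (188–220, 171–217) with its mouth facing right, toward -y. Next I'll refine these positions by colour inside the traced regions and check IK.

```bash
cat >> h.py <<'E'
def locate(p):
    hsv=cv2.cvtColor(p['color'],cv2.COLOR_RGB2HSV)
    m=cv2.inRange(hsv,(17,110,110),(35,255,255)); n,l,s,c=cv2.connectedComponentsWithStats(m)
    nuts=[]
    for i in range(1,n):
        if 10<s[i,4]<400:
            X=ray(p,*c[i],0.016)
            if .4<X[0]<.75 and -.4<X[1]<.3: nuts.append((X.round(4)[:2].tolist(),int(s[i,4])))
    b=cv2.inRange(hsv,(98,120,120),(118,255,255)); n,l,s,c=cv2.connectedComponentsWithStats(b)
    cor=None
    for i in range(1,n):
        X=ray(p,*c[i],0)
        if s[i,4]>500 and abs(X[1]-.18)<.06 and .45<X[0]<.65:
            cs,_=cv2.findContours((l==i).astype(np.uint8),cv2.RETR_EXTERNAL,cv2.CHAIN_APPROX_NONE)
            W=np.float32([ray(p,*q[0],0)[:2] for q in max(cs,key=len)])
            cor=cv2.minAreaRect(W), cv2.boxPoints(cv2.minAreaRect(W)).round(4).tolist()
    return nuts,cor
def down(psi): return (R.from_euler('z',psi)*R.from_euler('x',np.pi)).as_rotvec()
E
python3 - <<'E'
from h import *
for n in ['top','scene']:
    p=manip.camera(n); print(n,*locate(p),sep='\n')
for t in ['pedestal','bottle']: 
  for d in manip.trace(p,t): print(t,d['confidence'],d['bbox'],[ray(p,(d['bbox'][0]+d['bbox'][2])/2,d['bbox'][3]-2,0).round(3)])
for psi in [np.pi/2,-np.pi/2]:
  for P in [(.56,-.32,.15),(.56,-.16,.089),(.47,-.26,.089),(.6,.2,.089)]: 
    q=manip.ik(P,down(psi)); print(psi,P,None if q is None else np.round(q,2))
print(manip.current_time_s(),manip.current_qpos())
E
```

```text
top
[([0.5617, -0.1206], 69), ([0.5626, -0.2554], 68), ([0.4718, -0.2154], 69)]
(((0.5495977997779846, 0.17959880828857422), (0.14790895581245422, 0.11049821972846985), 3.8872926235198975), [[0.47209998965263367, 0.2296999990940094], [0.4796000123023987, 0.11949999630451202], [0.6270999908447266, 0.12950000166893005], [0.6195999979972839, 0.23970000445842743]])
scene
[([0.478, -0.2167], 96), ([0.5678, -0.1218], 103), ([0.5685, -0.2567], 114)]
(((0.543849766254425, 0.18168163299560547), (0.14279720187187195, 0.11245444416999817), 4.007397174835205), [[0.46869999170303345, 0.23280000686645508], [0.4765999913215637, 0.12060000002384186], [0.6190000176429749, 0.1306000053882599], [0.6111000180244446, 0.24279999732971191]])
pedestal 0.62 [208.3, 213.0, 221.0, 232.1] [array([ 0.662, -0.173,  0.   ])]
bottle 0.73 [150.9, 230.6, 171.2, 264.8] [array([ 0.719, -0.339, -0.   ])]
1.5707963267948966 (0.56, -0.32, 0.15) [ 0.57  0.7  -0.22  1.89  0.26  0.58  0.19]
1.5707963267948966 (0.56, -0.16, 0.089) [ 0.32  0.74 -0.2   2.06  0.38  0.37 -0.19]
1.5707963267948966 (0.47, -0.26, 0.089) [ 0.5   0.72 -0.14  2.17  0.35  0.28  0.05]
1.5707963267948966 (0.6, 0.2, 0.089) [-0.3   0.77 -0.17  1.95  0.27  0.44 -0.67]
-1.5707963267948966 (0.56, -0.32, 0.15) [ 0.13  0.74  0.47  1.92 -0.57  0.61 -2.17]
-1.5707963267948966 (0.56, -0.16, 0.089) [-0.06  0.78  0.38  2.09 -0.71  0.4  -2.26]
-1.5707963267948966 (0.47, -0.26, 0.089) [ 0.2   0.74  0.3   2.19 -0.71  0.31 -2.03]
-1.5707963267948966 (0.6, 0.2, 0.089) [ 0.23  1.06 -1.11  1.91  1.17  1.01  1.7 ]
1.2 [ 1.0782847   0.59930966 -0.00249686  1.59942473  0.00182149  0.94292538
 -0.0797861 ]
```

```bash
cat >> h.py <<'E'
cx=np.array([np.cos(.068),np.sin(.068)]); cy=np.array([-cx[1],cx[0]]); M=np.array([.5533,.1247])
OFF=.0207
def C(a,b): return M+a*cx+b*cy
def inC(P): d=np.array(P)-M; return (d@cx*1000).round(1),(d@cy*1000).round(1)
def push(nut,tgt,back=.05,z=.089,hover=.16,rate=.11):
    nut=np.array(nut);d=tgt-nut;d/=np.linalg.norm(d);psi=np.arctan2(d[1],d[0]);o=down(psi)
    s=nut-d*back; e=tgt-d*OFF
    manip.move_to([*s,hover+.03],o); manip.servo_line([*s,z],rate=.12)
    print('down',manip.current_ee_pos().round(4),manip.current_width(),manip.current_contact_force().round(1))
    manip.servo_line([*e,z],rate=rate); print('end',manip.current_ee_pos().round(4),manip.current_contact_force().round(1))
    r=e-d*.03; manip.servo_line([*r,z],rate=.1); manip.servo_line([*r,hover],rate=.2); print('t',manip.current_time_s())
E
python3 - <<'E'
from h import *
manip.gripper_to(.018)
push([.5617,-.1206],C(.035,.082))
p=manip.camera('scene');save(p,'s1.png');print(locate(p)[0])
p=manip.camera('top');save(p,'t1.png');print(locate(p)[0],[inC(n[0]) for n in locate(p)[0]])
p=manip.camera('wrist');save(p,'w1.png')
E
```

```text
down [ 0.5588 -0.1706  0.0895] 0.017710826400804163 [0.9 0.3 0.3]
end [0.5814 0.188  0.089 ] [-0.2 -0.3  0.8]
t 9.875
[([0.5874, 0.2055], 58), ([0.4781, -0.2169], 97), ([0.5687, -0.2568], 115)]
[([0.5626, -0.2554], 67), ([0.4718, -0.2154], 69)] [(np.float64(-16.5), np.float64(-379.9)), (np.float64(-104.4), np.float64(-333.8))]
```

```bash
python3 - <<'E'
import cv2,numpy as np
a=cv2.imread('pics/s1.png');b=cv2.imread('pics/t1.png')
cv2.imwrite('pics/m1.png',np.hstack([cv2.resize(a[100:292,150:406],(400,300)),cv2.resize(b[100:292,150:406],(400,300))]))
E
```

```text
(no output)
```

View pics/m1.png

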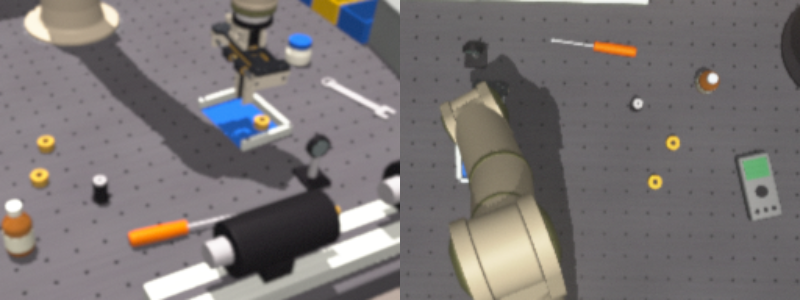

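View pics/w1.png

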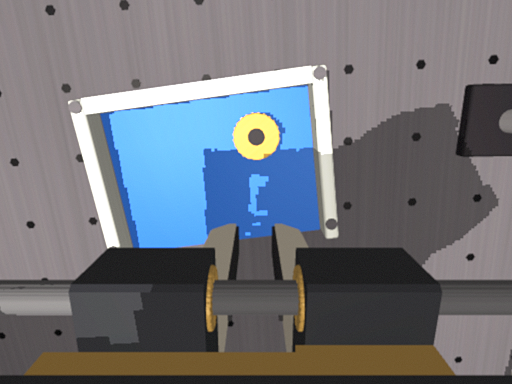

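Nut a lies flat inside the corral, seen in the wrist view at (256,137) and clear of all the bars. I'll push nut c next, then nut b.

```bash
python3 - <<'E'
from h import *
push([.4718,-.2154],C(-.033,.075))
p=manip.camera('wrist');save(p,'w2.png')
p=manip.camera('scene');save(p,'s2.png');print(locate(p)[0])
E
```

```text
down [ 0.4668 -0.2651  0.0894] 0.018373661265969243 [ 0.4  0.2 -0.7]
end [0.5131 0.1765 0.089 ] [ 0.2  0.  -0.4]
t 17.7833
[([0.5196, 0.1922], 49), ([0.5869, 0.2058], 58), ([0.5687, -0.2568], 115)]
```

View pics/w2.png

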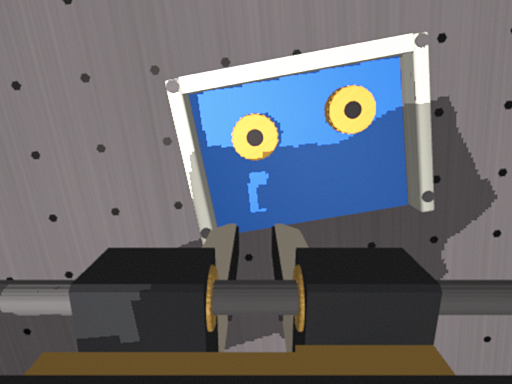

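View pics/s2.png

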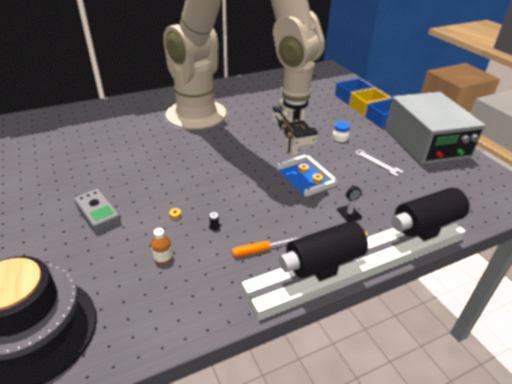

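Both nuts are inside, at (256,137) and (351,109) in the wrist view. The last one is nut b.

```bash
python3 - <<'E'
from h import *
push([.5626,-.2554],C(.0,.045),back=.042)
p=manip.camera('wrist');save(p,'w3.png')
q=manip.current_ee_pos(); manip.move_to([.5,-.35,.3],down(np.pi/2))
p=manip.camera('scene');save(p,'s3.png');print(locate(p)[0])
for t in ['pedestal','bottle']:
  for d in manip.trace(p,t): print(t,d['confidence'],d['bbox'])
p=manip.camera('top');save(p,'t3.png');L=locate(p)[0];print([(n,inC(n[0])) for n in L],manip.current_time_s())
a=p['color'][110:260,170:320,::-1];cv2.imwrite('pics/t3z.png',cv2.resize(a,(600,600),interpolation=cv2.INTER_CUBIC))
E
```

```text
down [ 0.5642 -0.2975  0.0896] 0.018027990157184797 [-0.2 -1.4  0.9]
end [0.5509 0.1487 0.089 ] [ 0.7  0.  -0.1]
t 25.6833
[([0.5376, 0.179], 107), ([0.5863, 0.2064], 56)]
pedestal 0.71 [208.9, 212.5, 219.9, 232.8]
bottle 0.93 [149.8, 229.8, 173.9, 265.5]
[(([0.5818, 0.2066], 50), (np.float64(34.0), np.float64(79.8))), (([0.5487, 0.168], 48), (np.float64(-1.6), np.float64(43.5))), (([0.5141, 0.1953], 47), (np.float64(-34.3), np.float64(73.1)))] 27.725
```

View pics/w3.png

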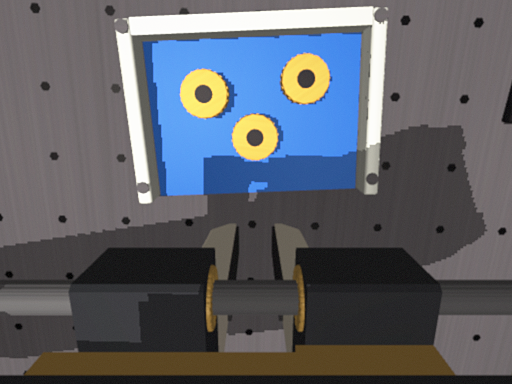

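View pics/t3z.png

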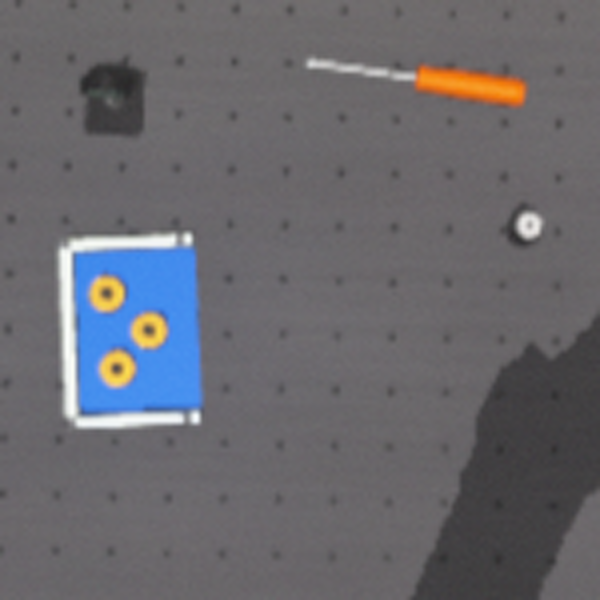

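View pics/s3.png

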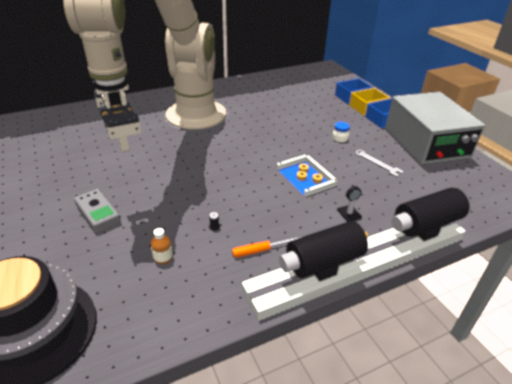

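All three nuts lie flat inside the corral, at about (107,293), (149,330) and (117,369) in the zoomed top view. The post at (528,225) and the bystanders haven't moved, and the arm is clear of everything.

```bash
python3 -c "
from plant import manip
manip.job_done()"
```

```text
the job is handed in; nothing more can be done
```

I swept the three nuts one at a time (a, c, then b) into the corral through its mouth, using the two fingertips as a notch 18 mm apart. I then moved the arm clear and handed the job in at about 28 s.

- **Nuts:** the last top picture puts their centres at (34, 80), (-2, 44) and (-34, 73) mm in corral coordinates. All three lie flat and at least 14 mm clear of every bar and of the mouth line.
- **Bystanders:** the post, bottle and the rest sit where they were in the first pictures. I compared the post and bottle with the network's traces and the others only by eye.
- **Forces:** the tool force was under 2 N at the six points where I read it, at the start and end of each push. I did not record it during the pushes.
- **Disagreement:** the scene camera read nut positions about 5 mm further in x than the top camera, probably because it sees the nuts' sides. In the final scene picture, my colour check also merged two of the nuts into one. I relied on the top and wrist views, which agree.

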